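Take the scraper cassette out of the noodle machine for washing

ROBOT

A 6-joint arm with a two-finger parallel gripper is mounted at the origin on the work surface. World frame = base frame: x ahead of the robot, y to its left, z up, the work surface at z = 0. Lengths are in m, angles in rad, forces in N, time in s.
With the tool pointing down it reaches from about 0.275 to 0.85 m from the base axis. Payload 5.2 kg.
Tool frame: the origin (TCP) lies at the very end of the fingers, on their centre line; the grasp point (between the pads) lies 19 mm behind it; z points along the fingers, y is the direction in which the jaws open and shut (so a half turn about z gives the same grasp; the last joint's range is limited). The gripper opens to 85 mm and grips with 20 to 120 N. Pads are 22 mm wide; open, the fingers measure 114 mm over their backs; the gripper's body (76 mm by 85 mm) begins 54 mm behind the grasp point. The pads swing forward as they close: fully open they stand 13 mm farther back than shut.
Start: joints at [-1.41, 0.259, 1.535, -0, 1.348, -0.203], TCP at [0.196, -0.514, 0.231] pointing down, gripper open.
Joint ranges: [-3.14, 3.14], [-0.91, 2.08], [0.19, 2.58], [-1.22, 4.36], [0.22, 2.71], [-3.12, 3.12]. Speed limits (rad/s): [2.57, 2.57, 3.14, 3.14, 3.14, 3.14].

INTERFACE

Orientations are given as [roll, pitch, yaw] about the fixed x, y, z axes, in that order (R = Rz(yaw) Ry(pitch) Rx(roll)).
In Python, from plant import arm gives the robot as it stands.
- The arm moves only by the shell command python3 -m jog 'ROWS'. ROWS is JSON, a list that holds one entry, the list of rows, each a list of 7 numbers: the shift along the tool's x, y, z in mm, then the turn, a rotation vector about the tool's x, y, z in degrees, then the closure, from 0 (fully open) to 1 (shut). In form: [[[x, y, z, wx, wy, wz, jaw], ...]]. A call has 1 to 20 rows; each row is the pose to reach, as a shift and turn from the pose commanded when the call began, along the tool's axes at that moment; what a row does not reach only later rows make up. A row lasts 1/10 s, in which the tool goes at most 50 mm and 8.59 degrees, less where a joint would pass 70% of its speed; a pose out of reach is approached as far as the arm can. A call with a gripper value outside its range is refused whole. The fingers move at their own pace and stop on an object; the grip force is fixed at half the most. Time passes only in rows, so rows that repeat a pose let the fingers close. It gives the time, the measured TCP pose, the force and the opening at its end, in the units of the state.
- arm.get_state(): the state, without advancing time (a new reading comes with each control period).
- arm.camera(name): name is "scene" or "top" or "wrist"; returns a dict with "img" (384x512x3 uint8, red, green, blue), "intrinsics" (3x3 intrinsics, pixels), "D" ([k1, k2, p1, p2, k3] as OpenCV has them; the pictures are not rectified), "rvec" (rotation vector, rad) and "tvec" (3), from world to camera coordinates, as OpenCV has them; the wrist camera has in their place "tool_from_camera" (4x4, takes a point from camera to tool coordinates, whose origin is the TCP and whose axes are the flange's). Camera axes: x right, y down, z forward; pixel columns grow to the right and rows downward; lengths in m; the calibration is good to about 2 mm. A picture is of the moment at which its call begins: read the wrist's pose just before it. There is no depth.
- arm.close_job(): hands the job in, once; it reports no verdict.
The state is a dict: "t": time; "qpos": joint angles; "joint_vel": joint speeds; "joint_efforts": joint torques, N m; "position": TCP position; "eef_rot": TCP orientation; "wrist_force": force on the tool from outside, world axes, zero at the start; "ft_torque": the same for the moment, N m; "finger_gap": finger opening in m.
Only numpy, scipy, OpenCV 4.12 (cv2) and the standard library are available. Lean on these libraries where they do the work, as an engineer would, in place of code of your own. Each camera call takes 0.05 s, during which the arm holds its last target.

TASK

Lift the noodle machine's hood by its pull bar until the gas struts hold it fully open by themselves. Then pinch the two sprung tabs of the scraper cassette, draw it out of its leaning seat, and stand it upright on its foot in the steel tray beside the cup, without dropping it. Leave the hood open and do not shift or knock over anything else.

Things in the scene. Friction and masses are not known exactly. Their poses are not given: they have to be found in the camera images.
- hood (a joint): angle (rad) of the machine's hood: 0 = shut, grows as its front swings up, 1.15 (66 deg) = stop. Below its balance point (somewhere from 0.7 to 1.0, it differs each time) the hood falls shut; past it the gas struts raise it to the stop and hold it. Raising it takes only 1 to 2 N at the bar; follow the arc about the hinge
- hood_bar (a point): centre of the hood's pull bar: a level steel bar, 12 mm thick, 110 mm clear length between its posts along own y, 40 mm in front of the hood's front skirt (34 mm clear gap), 128 mm above the table when shut, nothing above it. Own axes turn with the hood: x from front to hinge (level when shut), y left along the bar, z up. A grip may turn about the bar
- hood_hinge (a point): middle of the hood's hinge axis (along own y) at the machine's rear, 140 mm above the table. Hood: white sheet metal, 0.9 kg, 200 deep x 240 wide mm, front and side skirts 35 mm, one gas strut on each side. When shut the pull bar lies 240 mm in front of the axis and 12 mm below it. Axes as hood_bar. Fully open, the hood leans over the machine
- machine: bench noodle cutting machine, a white box 200 deep (x) x 240 wide x 140 mm high at the rear, side and front walls 103 mm high, fixed to the table, struts on its sides (268 mm overall); open on top under the hood. Origin under its centre, x from its front (robot side) to its rear, z up. The cassette's seat is in its middle
- cassette: scraper cassette, 0.16 kg: black block 34 (x) x 52 (y) x 30 (z) mm with steel comb teeth, a 28 x 26 mm neck up to 80 mm, and at +y and -y an upright grey sprung tab 24 mm wide (x), 34 to 94 mm above the foot. Origin: centre of the flat foot; z to its top. Starts snapped into a steel seat, leaning 25 degrees, top towards the robot. Comes out straight along its own z, clear after 55 mm
- cassette_grip (a point): on the cassette's axis, between the tabs, 74 mm above its foot: where to pinch; y runs from tab to tab, z out of the seat. Tabs are 57 mm over their outer faces, 45 mm when pressed fully in (2 N to start, 5 N each fully in). Hooks on the tabs hold it until both are in by 5 mm or more: keep them pinched while drawing it out. The seat's top face is 49 mm above the foot, along z
- cassette_foot (a point): centre of the cassette's flat foot, axes as the cassette's (x towards the machine's rear)
- tray_in (a point): centre of the inner floor (3 mm above the table) of the stainless tray, 240 (x) x 150 (y) mm outside, walls 3 mm thick and 25 mm high, fixed to the table beside the machine, on the left or the right; axes along its sides. A cup stands near its +x end; the -x half is free
- cup: aluminium cup, 60 mm across, 75 mm high, standing in the tray; origin at its foot; loose; leave it where it is
- scraper: steel dough scraper with a wooden grip, 105 x 90 x 16 mm, lying on a 240 x 160 x 18 mm wooden board on the other side of the machine; loose; leave it where it is
- oil_bottle: green glass bottle, 60 mm across, 190 mm high, at the far left; loose; leave it where it is
- flour_jar: clear jar with a wooden cap, 90 mm across, 130 mm high, right of the machine; loose; leave it where it is
- bowl: dark wooden bowl, 120 mm across, 50 mm high, at the left; loose; leave it where it is
- weight: brass block 60 x 45 x 45 mm at the right; loose; leave it where it is

How it is judged:
On the way, in this order (a step that is already met when the one before it is completed fails the run):
1. the hood stands open against its stop, held by the struts alone (value of joint hood above 1.08 rad and contact force between anything else and hood below 0.1 N), for 0.3 s.
2. the cassette is out of its seat, held by the fingers (distance of cassette_foot from where it was at the start of the episode above 0.06 m and contact force between the fingers and cassette above 0.5 N), for 0.1 s.
At the end, for the whole second after the job is handed in: The hood is open beyond 1.08 rad; the cassette stands on the tray's floor (foot within 4 mm of it in height, its centre within 110 mm along and 65 mm across of the tray's centre, less than 0.1 rad from upright), at rest (under 0.02 m/s) and let go (value of joint hood above 1.08 rad and angle between cassette_foot's own z axis and vertical below 0.1 rad and x of cassette_foot in the frame of tray_in between -0.11 and 0.11 m and y of cassette_foot in the frame of tray_in between -0.065 and 0.065 m and z of cassette_foot in the frame of tray_in between -0.004 and 0.004 m and linear speed of cassette below 0.02 m/s and contact force between the fingers and cassette below 0.1 N); the robot touches nothing.
It fails at once if the cassette is dropped: it moves faster than 0.5 m/s while the fingers do not hold it (linear speed of cassette above 0.5 m/s and contact force between the fingers and cassette below 0.05 N).
It fails at once if a bystander (cup, scraper, bottle, jar, bowl or brass block) is shifted by more than 20 mm (distance of any of cup, scraper, oil_bottle, flour_jar, bowl, weight from where it was at the start of the episode above 0.02 m).
It also fails if it takes over 64 s, if anything falls off the work surface, if the arm or the gripper's body presses on something with over 40 N, if the wrist force passes 120 N, or if a joint passes its speed limit or range.

## Working session

There is one attempt and no reset: what is moved stays moved. The work goes in short steps, Python scripts to look and compute and a shell command to move; the robot and the scene stay as the last step left them, time stands still between calls to the robot, and variables do not carry over. Pictures are saved under pics/ and viewed, and the job is handed in when it is done.

```bash
ls; mkdir -p pics
python3 - <<'E'
from plant import arm
import cv2
s=arm.get_state()
for k in s: print(k,s[k])
for n in ["scene","top","wrist"]:
    c=arm.camera(n); cv2.imwrite(f"pics/{n}0.png",cv2.cvtColor(c["img"],cv2.COLOR_RGB2BGR))
    print(n,{k:v for k,v in c.items() if k!="img"})
E
```

```text
pics
t 0.0
qpos [-1.40985086e+00  2.59380897e-01  1.53609122e+00 -3.11828580e-06
  1.34798216e+00 -2.02769921e-01]
joint_vel [-0.00098129 -0.00103651 -0.00120746 -0.00052968  0.00073358 -0.00094299]
joint_efforts [ 1.50551543e-03 -4.46028113e+01 -2.90568727e+01 -1.49590082e-04
  1.20587429e-02 -7.17626619e-06]
position [ 0.19561248 -0.51347719  0.23045102]
eef_rot [-3.13976856e+00 -3.71922076e-04  3.63715741e-01]
wrist_force [-0.14312271  0.82345279 -0.48811749]
ft_torque [ 0.00896707  0.0499177  -0.01702921]
finger_gap 0.08542376893333431
scene {'intrinsics': array([[416.96282894,   0.        , 255.99816381],
       [  0.        , 416.96282894, 187.82010218],
       [  0.        ,   0.        ,   1.        ]]), 'D': array([-0.14245868,  0.        ,  0.        ,  0.        ,  0.        ]), 'rvec': array([ 2.13027342,  1.60388808, -0.43510417]), 'tvec': array([-0.18801813, -0.43165962,  1.843238  ])}
top {'intrinsics': array([[499.99670229,   0.        , 254.36703744],
       [  0.        , 499.99670229, 185.77084494],
       [  0.        ,   0.        ,   1.        ]]), 'D': array([-0.2041182,  0.       ,  0.       ,  0.       ,  0.       ]), 'rvec': array([ 2.15164834, -2.149753  ,  0.16506825]), 'tvec': array([-0.01645887,  0.6172642 ,  1.51380653])}
wrist {'intrinsics': array([[308.69223799,   0.        , 256.94605813],
       [  0.        , 308.69223799, 188.06230641],
       [  0.        ,   0.        ,   1.        ]]), 'D': array([-0.0127714,  0.       ,  0.       ,  0.       ,  0.       ]), 'tool_from_camera': array([[ 9.25574300e-04, -9.61439304e-01, -2.75015650e-01,
         7.05393295e-02],
       [ 9.99999427e-01,  1.03783121e-03, -2.62668495e-04,
        -1.33695729e-03],
       [ 5.37959639e-04, -2.75015249e-01,  9.61439714e-01,
        -1.43466094e-01],
       [ 0.00000000e+00,  0.00000000e+00,  0.00000000e+00,
         1.00000000e+00]])}
```

View pics/scene0.png

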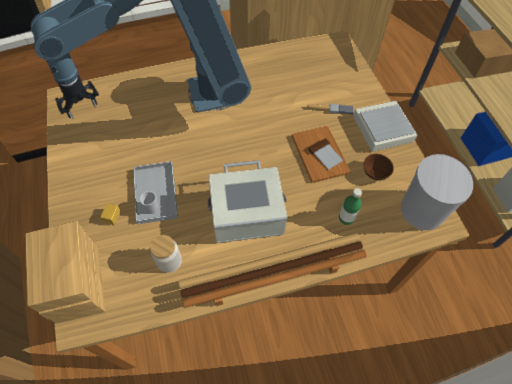

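View pics/top0.png

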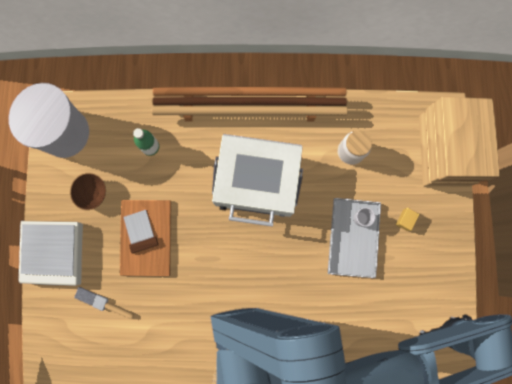

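View pics/wrist0.png

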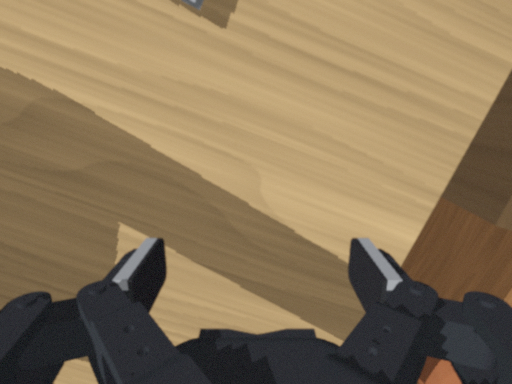

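The top view shows the machine at about px (257,175), with its pull bar at about (250,215). The tray is on the right at about (356,238), with the cup at (364,216). I'll enlarge these regions to measure them.

```bash
cat > h.py <<'E'
import numpy as np, cv2
from plant import arm
from scipy.spatial.transform import Rotation as R
def ray(c,px):
    u=cv2.undistortPointsIter(np.array(px,float).reshape(-1,1,2),c["intrinsics"],c["D"],None,None,(3,100,1e-10)).reshape(-1,2)
    d=np.c_[u,np.ones(len(u))]
    if "rvec" in c:
        Rm=cv2.Rodrigues(c["rvec"])[0]; return -Rm.T@c["tvec"], d@Rm
    T=c["Tw"]@c["tool_from_camera"]; return T[:3,3], d@T[:3,:3].T
def atz(c,px,z):
    o,d=ray(c,px); return o+d*((z-o[2])/d[:,2])[:,None]
def proj(c,P):
    P=np.array(P,float).reshape(-1,3)
    if "rvec" in c: r,t=c["rvec"],c["tvec"]
    else:
        T=np.linalg.inv(c["Tw"]@c["tool_from_camera"]); r=cv2.Rodrigues(T[:3,:3])[0]; t=T[:3,3]
    return cv2.projectPoints(P,r,t,c["intrinsics"],c["D"])[0].reshape(-1,2)
def toolT():
    s=arm.get_state(); T=np.eye(4); T[:3,:3]=R.from_euler("xyz",s["eef_rot"]).as_matrix(); T[:3,3]=s["position"]; return T
def cam(n):
    T=toolT(); c=arm.camera(n); c["Tw"]=T; return c
def save(c,name,box=None,k=1,pts=None):
    im=cv2.cvtColor(c["img"],cv2.COLOR_RGB2BGR)
    x0,y0,x1,y1=box or (0,0,512,384)
    im=cv2.resize(im[y0:y1,x0:x1],None,fx=k,fy=k,interpolation=cv2.INTER_CUBIC)
    if pts is not None:
        for p in pts: cv2.circle(im,(int((p[0]-x0+.5)*k),int((p[1]-y0+.5)*k)),3,(0,0,255),-1)
    cv2.imwrite("pics/"+name,im)
def state():
    s=arm.get_state(); print("t",s["t"],"p",np.round(s["position"],4),"rpy",np.round(s["eef_rot"],3),"F",np.round(s["wrist_force"],1),"gap",round(s["finger_gap"],4))
E
python3 - <<'E'
from h import *
c=cam("top"); np.savez("top0.npz",**c)
save(c,"topz.png",(200,125,400,285),4)
E
```

```text
(no output)
```

View pics/topz.png

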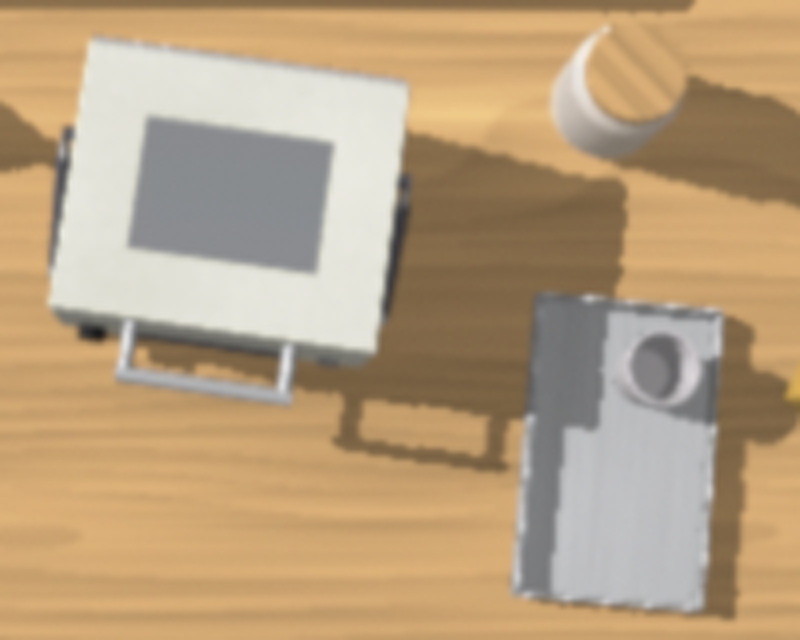

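Run:
```python
from h import *
c=dict(np.load("top0.npz"))
def z2(p): p=np.array(p,float); return p/4-.5+np.array([200,125])+0
hd=atz(c,z2([(90,38),(409,82),(381,345),(50,306)]),.142); print("hood",hd.round(3))
print([np.linalg.norm(hd[i]-hd[(i+1)%4]).round(3) for i in range(4)])
b=atz(c,z2([(120,376),(290,400)]),.132);print("bar",b.round(3),b.mean(0),np.linalg.norm(b[0]-b[1]))
n=lambda v:np.degrees(np.arctan2(v[1],v[0])).round(2)
print("yaw", n(hd[0]-hd[1])-90,n(hd[3]-hd[2])-90,n(hd[0]-hd[3]),n(hd[1]-hd[2]),n(b[0]-b[1])-90)
t=atz(c,z2([(538,294),(721,311),(705,608),(514,594)]),.025);print("tray",t.round(3),t.mean(0))
print([np.linalg.norm(t[i]-t[(i+1)%4]).round(3) for i in range(4)])
print(n(t[0]-t[1])-90,n(t[3]-t[2])-90,n(t[0]-t[3]),n(t[1]-t[2]))
print("cup",atz(c,z2([(661,369)]),.075))
```

```text
hood [[ 0.758  0.081  0.142]
 [ 0.726 -0.156  0.142]
 [ 0.53  -0.132  0.142]
 [ 0.558  0.108  0.142]]
[np.float64(0.239), np.float64(0.197), np.float64(0.242), np.float64(0.202)]
bar [[ 0.508  0.057  0.132]
 [ 0.491 -0.067  0.132]] [ 0.49936719 -0.00458443  0.132     ] 0.12508544621218234
yaw -7.900000000000006 -6.689999999999998 -7.69 -6.76 -7.989999999999995
tray [[ 0.581 -0.268  0.025]
 [ 0.568 -0.416  0.025]
 [ 0.333 -0.398  0.025]
 [ 0.346 -0.246  0.025]] [ 0.45687104 -0.33194161  0.025     ]
[np.float64(0.149), np.float64(0.236), np.float64(0.153), np.float64(0.237)]
-5.319999999999993 -4.959999999999994 -5.51 -4.55
cup [[ 0.51735656 -0.35432006  0.075     ]]
```

```bash
cat >> h.py <<'E'
YM=np.radians(-7.4)
def Rt(tilt,yaw=YM):
    f=np.array([np.cos(yaw),np.sin(yaw),0]);l=np.array([-f[1],f[0],0]);t=np.radians(tilt)
    z=np.sin(t)*f-np.cos(t)*np.array([0,0,1.]); return np.c_[np.cross(l,z),l,z]
def row(p,Rw,T=None):
    T=toolT() if T is None else T
    d=T[:3,:3].T@(np.array(p)-T[:3,3])*1000; w=np.degrees(R.from_matrix(T[:3,:3].T@Rw).as_rotvec())
    return np.r_[d.round(1),w.round(2)]
E
python3 - <<'E'
from h import *
print(row([.38,.01,.25],Rt(40)))
E
```

```text
[ 358.6  -423.8   -18.6   -52.31  -13.25 -143.72]
```

```bash
python3 -m jog '[[[359,-424,-18,-52.3,-13.2,-143.7,1],[359,-424,-18,-52.3,-13.2,-143.7,1],[359,-424,-18,-52.3,-13.2,-143.7,1],[359,-424,-18,-52.3,-13.2,-143.7,1],[359,-424,-18,-52.3,-13.2,-143.7,1],[359,-424,-18,-52.3,-13.2,-143.7,1],[359,-424,-18,-52.3,-13.2,-143.7,1],[359,-424,-18,-52.3,-13.2,-143.7,1],[359,-424,-18,-52.3,-13.2,-143.7,1],[359,-424,-18,-52.3,-13.2,-143.7,1],[359,-424,-18,-52.3,-13.2,-143.7,1],[359,-424,-18,-52.3,-13.2,-143.7,1],[359,-424,-18,-52.3,-13.2,-143.7,1],[359,-424,-18,-52.3,-13.2,-143.7,1],[359,-424,-18,-52.3,-13.2,-143.7,1],[359,-424,-18,-52.3,-13.2,-143.7,1],[359,-424,-18,-52.3,-13.2,-143.7,1],[359,-424,-18,-52.3,-13.2,-143.7,1],[359,-424,-18,-52.3,-13.2,-143.7,1],[359,-424,-18,-52.3,-13.2,-143.7,1]]]'
python3 - <<'E'
from h import *
state(); print(arm.get_state()["qpos"]); print(row([.38,.01,.25],Rt(40)))
c=cam("wrist"); save(c,"w1.png"); c=cam("scene"); save(c,"s1.png",(80,40,340,250),3)
E
```

```text
t: 2.2
position: [0.3781, 0.0102, 0.2473]
eef_rot: [3.109, 0.679, 2.924]
wrist_force: [-0.2, -0.7, 1.0]
finger_gap: 0.0001
t 2.2 p [0.3781 0.0102 0.2473] rpy [3.109 0.679 2.924] F [-0.2 -0.7  1. ] gap 0.0001
[-0.44817983 -0.54864576  2.34740027  0.27578877  0.7018859  -1.96549225]
[-3.2   0.2  -0.9  -1.32 -1.03 -3.92]
```

View pics/w1.png

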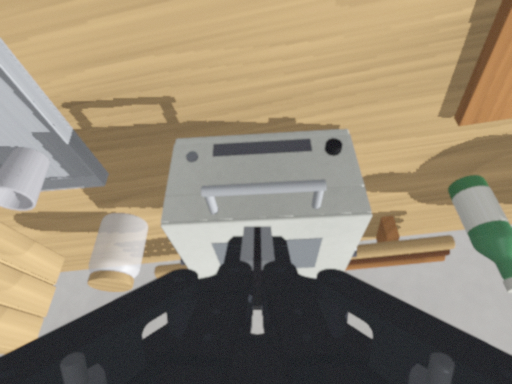

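View pics/s1.png

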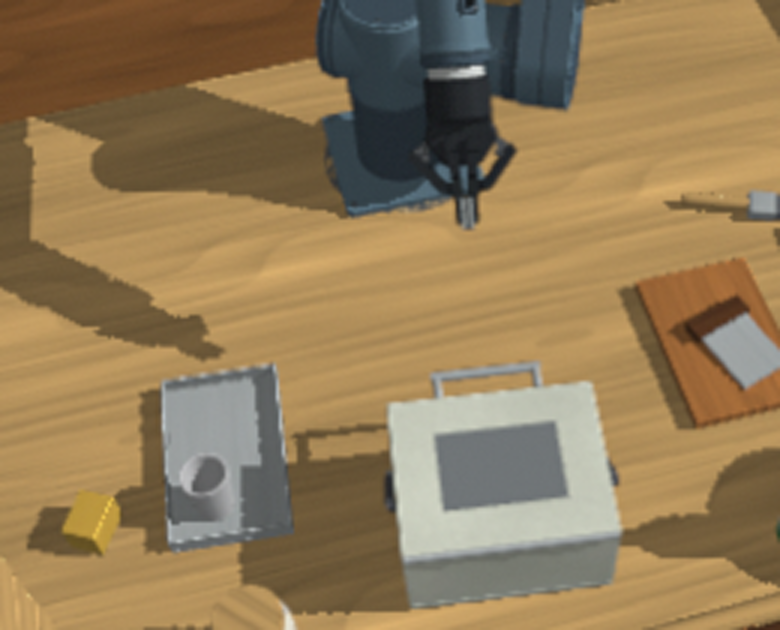

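The wrist view shows the bar from about px (203,190) to (326,186), with the closed fingers in front of it. I'll cross-check its position against the top view.

Run:
```python
from h import *
c=cam("wrist"); np.savez("w1.npz",**c); save(c,"w1z.png",(160,120,380,240),3.6)
b=atz(c,[(203,190),(326,186)],.128);print(b.round(4),b.mean(0),np.linalg.norm(b[0]-b[1]),np.degrees(np.arctan2(*(b[1]-b[0])[[1,0]]))-90)
# predicted bar & hinge using model
f=np.array([np.cos(YM),np.sin(YM),0])
print(proj(c,[[.4994,-.0046,.128]]))
m=np.array([.643,-.025]);
```

```text
[[ 0.4879 -0.0663  0.128 ]
 [ 0.5116  0.0611  0.128 ]] [ 0.49974601 -0.00259508  0.128     ] 0.12962246745872838 -10.497995510523552
[[262.58730847 188.07603452]]
```

View pics/w1z.png

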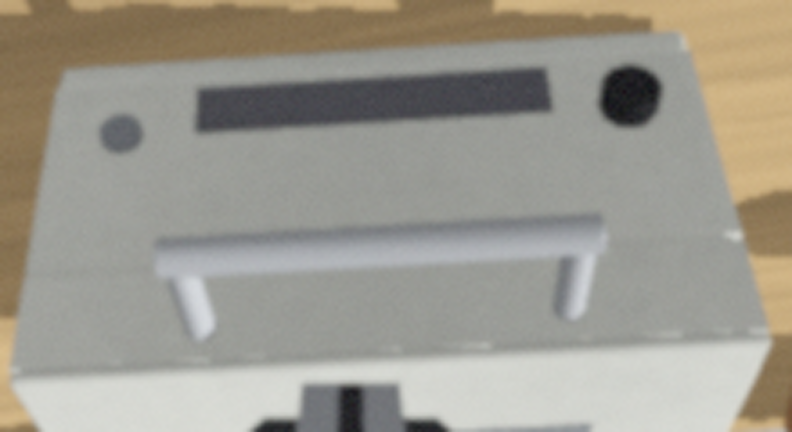

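```bash
cat >> h.py <<'E'
YM=np.radians(-7.8)
F=np.array([np.cos(YM),np.sin(YM),0]);Z=np.array([0,0,1.]);BAR=np.array([.500,-.004,.128]);HIN=BAR+.24*F+.012*Z
def barat(th):
    a=np.radians(th)-np.arctan2(.012,.24); return HIN+.2403*(-np.cos(a)*F+np.sin(a)*Z)
def hook(b,tilt,g,s):
    Rw=Rt(tilt,YM); return b+g/1000*Rw[:,0]+s/1000*Rw[:,2],Rw
E
python3 - <<'E'
from h import *
for g,s in [(35,-50),(28,22)]: print(hook(BAR,45,g,s)[0].round(3), row(*hook(BAR,45,g,s)))
E
```

```text
[0.44  0.004 0.139] [ 19.9    5.   123.8   -1.46  -6.07  -4.08]
[ 0.496 -0.003  0.093] [  5.4    7.6  194.6   -1.46  -6.07  -4.08]
```

```bash
python3 -m jog '[[[20,5,40,-1.5,-6,-4,1],[20,5,80,-1.5,-6,-4,1],[20,5,124,-1.5,-6,-4,1],[20,5,124,-1.5,-6,-4,1],[20,5,124,-1.5,-6,-4,1],[20,5,124,-1.5,-6,-4,1]]]'
python3 - <<'E'
from h import *
state(); print(arm.get_state()["qpos"])
for g,s in [(35,-50),(28,22)]: print(row(*hook(BAR,45,g,s)))
c=cam("wrist"); save(c,"w2.png",pts=proj(c,[BAR,BAR+.055*np.cross(Z,F),BAR-.055*np.cross(Z,F)]))
E
```

```text
t: 2.95
position: [0.4366, 0.0042, 0.1497]
eef_rot: [3.129, 0.766, 3.003]
wrist_force: [-0.2, 0.9, -0.4]
finger_gap: 0.0002
t 2.95 p [0.4366 0.0042 0.1497] rpy [3.129 0.766 3.003] F [-0.2  0.9 -0.4] gap 0.0002
[-0.4295869  -0.18818508  2.53655069  1.33703712  0.2189298  -3.11558517]
[ 4.9   0.4  10.7   0.64 -1.11 -0.1 ]
[-3.5  -0.4  82.5   0.64 -1.11 -0.1 ]
```

View pics/w2.png

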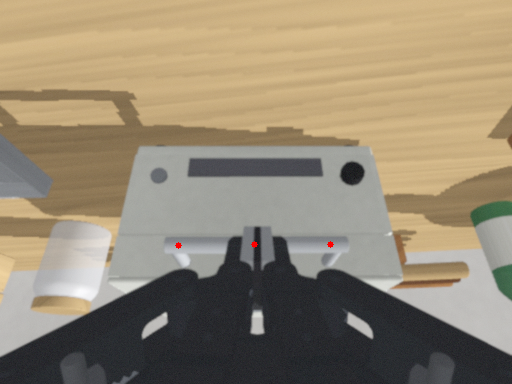

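The bar prediction lies on the bar, but joint 5 is at its 0.22 limit. A 45° tilt is too flat here, so I'll use about 28°.

Run:
```python
from h import *
for g,s in [(45,-50),(32,28)]: print(hook(BAR,28,g,s)[0],row(*hook(BAR,28,g,s)))
```

```text
[0.43737857 0.00457807 0.15102116] [-1.7   0.3  -0.4   0.7  15.85 -0.1 ]
[ 0.48503067 -0.00194946  0.08825438] [ 7.1  -0.7  78.1   0.7  15.85 -0.1 ]
```

```bash
python3 -m jog '[[[-2,0,0,0,5,0,1],[-2,0,0,0.5,10,0,1],[-2,0,0,0.7,16,0,1],[-2,0,0,0.7,16,0,1],[-2,0,0,0.7,16,0,1],[-2,0,0,0.7,16,0,1],[-2,0,0,0.7,16,0,1]]]'
python3 - <<'E'
from h import *
state(); print(arm.get_state()["qpos"])
for g,s in [(45,-50),(32,-10),(32,28)]: print(row(*hook(BAR,28,g,s)))
E
```

```text
t: 3.7
position: [0.44, 0.0026, 0.1549]
eef_rot: [-3.134, 0.495, 3.009]
wrist_force: [-0.5, 0.5, 0.6]
finger_gap: 0.0002
t 3.7 p [0.44   0.0026 0.1549] rpy [-3.134  0.495  3.009] F [-0.5  0.5  0.6] gap 0.0002
[-0.31434879 -0.132382    2.28633233  0.16288769  0.50442901 -1.87427677]
[ 4.4   1.6   2.   -0.34  0.34  0.2 ]
[-8.4   1.8  42.1  -0.34  0.34  0.2 ]
[-8.2   2.   80.1  -0.34  0.34  0.2 ]
```

```bash
python3 -m jog '[[[-3,2,25,-0.3,0.3,0.2,1],[-8,2,50,-0.3,0.3,0.2,1],[-8,2,75,-0.3,0.3,0.2,1],[-8,2,80,-0.3,0.3,0.2,1],[-8,2,80,-0.3,0.3,0.2,1],[-8,2,80,-0.3,0.3,0.2,1]]]'
python3 - <<'E'
from h import *
state(); print(arm.get_state()["qpos"])
c=cam("wrist"); save(c,"w3.png"); c=cam("scene"); save(c,"s3.png",(190,100,320,260),3.5)
T=toolT()
print(row(*hook(BAR,28,17,28)))
for th in np.arange(0,71,3.5): print(th,row(*hook(barat(th),28,17,28),T).round(0)[[0,1,2]])
E
```

```text
t: 4.3
position: [0.4824, -0.0011, 0.087]
eef_rot: [3.14, 0.487, 3.005]
wrist_force: [0.2, 0.3, 0.8]
finger_gap: 0.0002
t 4.3 p [ 0.4824 -0.0011  0.087 ] rpy [3.14  0.487 3.005] F [0.2 0.3 0.8] gap 0.0002
[-0.28941575  0.10070326  2.2937087   0.27128803  0.27513524 -1.96736534]
[-17.3   -0.2    0.4    0.06  -0.03  -0.03]
0.0 [-17.  -0.   0.]
3.5 [-24.  -0. -13.]
7.0 [-31.  -0. -25.]
10.5 [-40.  -0. -38.]
14.0 [-48.  -0. -49.]
17.5 [-58.  -0. -60.]
21.0 [-68.  -0. -71.]
24.5 [-79.  -0. -81.]
28.0 [-91.  -0. -90.]
31.5 [-103.   -0.  -98.]
35.0 [-115.   -0. -106.]
38.5 [-128.   -0. -113.]
42.0 [-141.   -0. -119.]
45.5 [-155.   -0. -124.]
49.0 [-169.   -0. -129.]
52.5 [-183.   -0. -132.]
56.0 [-198.   -0. -135.]
59.5 [-212.   -0. -137.]
63.0 [-227.    0. -138.]
66.5 [-242.    0. -138.]
70.0 [-256.    0. -137.]
```

View pics/w3.png

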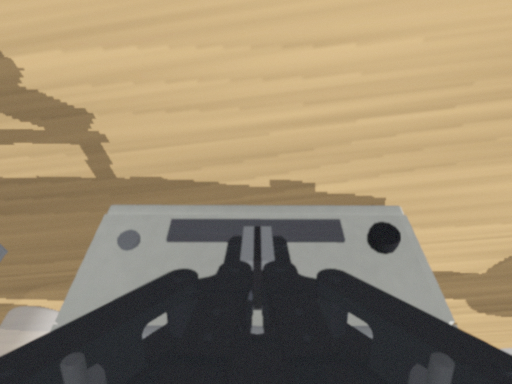

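View pics/s3.png

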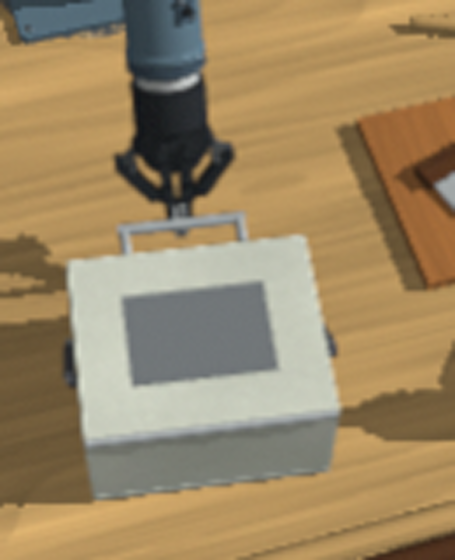

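The scene view shows the fingers passing under the bar, in the middle between its posts. I'll lift part of the way along the arc.

```bash
python3 -m jog '[[[-8,0,0,0,0,0,1],[-16,0,0,0,0,0,1],[-20,0,-6,0,0,0,1],[-24,0,-13,0,0,0,1],[-31,0,-25,0,0,0,1],[-40,0,-38,0,0,0,1],[-48,0,-49,0,0,0,1],[-58,0,-60,0,0,0,1],[-68,0,-71,0,0,0,1],[-79,0,-81,0,0,0,1],[-91,0,-90,0,0,0,1]]]'
python3 - <<'E'
from h import *
state(); print(arm.get_state()["qpos"])
c=cam("scene"); save(c,"s4.png",(190,100,320,260),3.5,pts=proj(c,[barat(28)]))
T=toolT()
for th in np.arange(28,71,3): print(th,row(*hook(barat(th),28,17,28),T).round(0)[[0,1,2]])
E
```

```text
t: 5.5
position: [0.5196, -0.0065, 0.209]
eef_rot: [3.14, 0.484, 3.005]
wrist_force: [-3.6, 0.3, 0.6]
finger_gap: 0.0
t 5.5 p [ 0.5196 -0.0065  0.209 ] rpy [3.14  0.484 3.005] F [-3.6  0.3  0.6] gap 0.0
[-0.27257797 -0.04233639  2.04543373  0.10487656  0.661069   -1.77407872]
28 [4. 0. 2.]
31 [-7.  0. -6.]
34 [-17.   0. -12.]
37 [-28.   0. -18.]
40 [-40.   0. -24.]
43 [-51.   0. -29.]
46 [-63.   0. -33.]
49 [-75.   0. -37.]
52 [-87.   0. -40.]
55 [-100.    0.  -43.]
58 [-112.    0.  -44.]
61 [-124.    0.  -46.]
64 [-137.    0.  -46.]
67 [-150.    0.  -46.]
70 [-162.    0.  -45.]
```

View pics/s4.png

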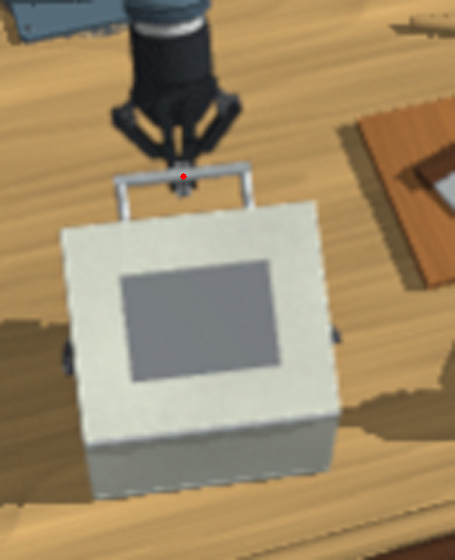

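The bar sits on the fingers where the model predicts it. I'll carry on to about 64°.

```bash
python3 -m jog '[[[-12,0,-8,0,0,0,1],[-24,0,-16,0,0,0,1],[-37,0,-23,0,0,0,1],[-50,0,-29,0,0,0,1],[-64,0,-34,0,0,0,1],[-78,0,-39,0,0,0,1],[-92,0,-42,0,0,0,1],[-107,0,-45,0,0,0,1],[-121,0,-47,0,0,0,1],[-130,0,-48,0,0,0,1],[-138,0,-48,0,0,0,1],[-141,0,-48,0,0,0,1],[-141,0,-48,0,0,0,1],[-141,0,-48,0,0,0,1]]]'
python3 - <<'E'
from h import *
state(); print(arm.get_state()["qpos"])
c=cam("scene"); save(c,"s5.png",(190,100,320,260),3.5,pts=proj(c,[barat(64)]))
E
```

```text
t: 6.95
position: [0.6215, -0.0207, 0.3164]
eef_rot: [3.14, 0.485, 3.005]
wrist_force: [-0.9, 0.9, -0.2]
finger_gap: 0.0001
t 6.95 p [ 0.6215 -0.0207  0.3164] rpy [3.14  0.485 3.005] F [-0.9  0.9 -0.2] gap 0.0001
[-0.24164584  0.06127694  1.66503719  0.06264606  0.93333417 -1.70092693]
```

View pics/s5.png

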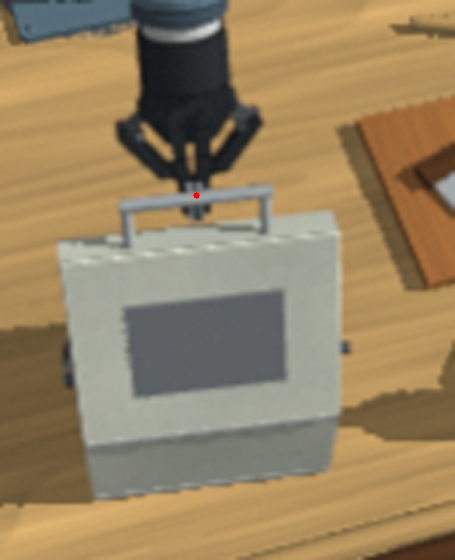

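```bash
python3 -m jog '[[[10,0,0,0,0,0,1],[25,0,0,0,0,0,1],[30,0,-40,0,0,0,0],[30,0,-80,0,0,0,0],[40,0,-100,0,0,0,0],[40,0,-100,0,0,0,0],[40,0,-100,0,0,0,0],[40,0,-100,0,0,0,0],[40,0,-100,0,0,0,0]]]'
python3 - <<'E'
from h import *
state(); print(arm.get_state()["qpos"])
c=cam("scene"); save(c,"s6.png",(190,100,320,260),3.5,pts=proj(c,[barat(65.9)]))
c=cam("wrist"); save(c,"w6.png")
E
```

```text
t: 7.9
position: [0.5406, -0.0098, 0.3848]
eef_rot: [3.14, 0.484, 3.005]
wrist_force: [1.1, -0.3, -1.3]
finger_gap: 0.0852
t 7.9 p [ 0.5406 -0.0098  0.3848] rpy [3.14  0.484 3.005] F [ 1.1 -0.3 -1.3] gap 0.0852
[-0.2658701  -0.12350237  1.67888127  0.0688178   1.10722727 -1.71586608]
```

View pics/s6.png

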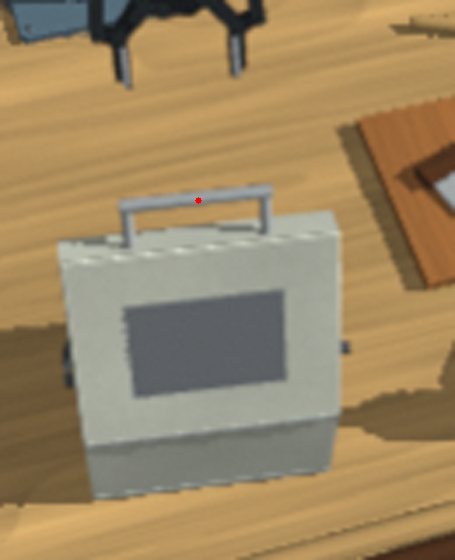

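View pics/w6.png

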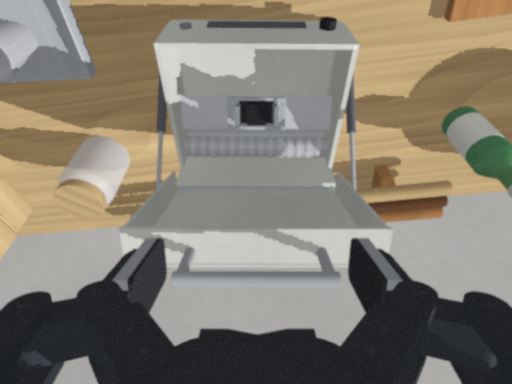

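The hood is standing open and clear of the fingers. The cassette top is at about px (257,112) in the wrist view.

Run:
```python
from h import *
c=cam("wrist"); np.savez("w6.npz",**c); save(c,"w6z.png",(200,75,320,165),6.5)
print(atz(c,[(257,112)],.13))
Rw=Rt(25,YM)
g=np.array([.61,-.02,.12])  # rough grip
for d in (80,110,140):
  for dx in (0,30,60):
    p=g-Rw[:,2]*d/1000+Rw[:,0]*dx/1000
    c["Tw"]=np.block([[Rw,p[:,None]],[np.zeros((1,3)),np.ones((1,1))]]); print(d,dx,p.round(3),proj(c,[g]).round(),row(p,Rw))
```

```text
[[ 0.61269571 -0.01733309  0.13      ]]
80 0 [ 0.577 -0.015  0.193] [[255. 195.]] [ 5.790e+01 -1.000e+00  1.876e+02  7.000e-02  2.760e+00 -4.000e-02]
80 30 [ 0.55  -0.012  0.18 ] [[255. 232.]] [ 8.790e+01 -1.000e+00  1.862e+02  7.000e-02  2.760e+00 -4.000e-02]
80 60 [ 0.523 -0.008  0.167] [[255. 266.]] [ 1.178e+02 -1.000e+00  1.847e+02  7.000e-02  2.760e+00 -4.000e-02]
110 0 [ 0.564 -0.014  0.22 ] [[255. 185.]] [ 5.640e+01 -9.000e-01  1.576e+02  7.000e-02  2.760e+00 -4.000e-02]
110 30 [ 0.537 -0.01   0.207] [[255. 218.]] [ 8.640e+01 -9.000e-01  1.562e+02  7.000e-02  2.760e+00 -4.000e-02]
110 60 [ 0.51  -0.006  0.194] [[255. 249.]] [ 1.164e+02 -1.000e+00  1.548e+02  7.000e-02  2.760e+00 -4.000e-02]
140 0 [ 0.551 -0.012  0.247] [[255. 176.]] [ 5.500e+01 -9.000e-01  1.277e+02  7.000e-02  2.760e+00 -4.000e-02]
140 30 [ 0.524 -0.008  0.234] [[255. 206.]] [ 8.500e+01 -9.000e-01  1.262e+02  7.000e-02  2.760e+00 -4.000e-02]
140 60 [ 0.498 -0.005  0.222] [[255. 235.]] [ 1.149e+02 -9.000e-01  1.248e+02  7.000e-02  2.760e+00 -4.000e-02]
```

View pics/w6z.png

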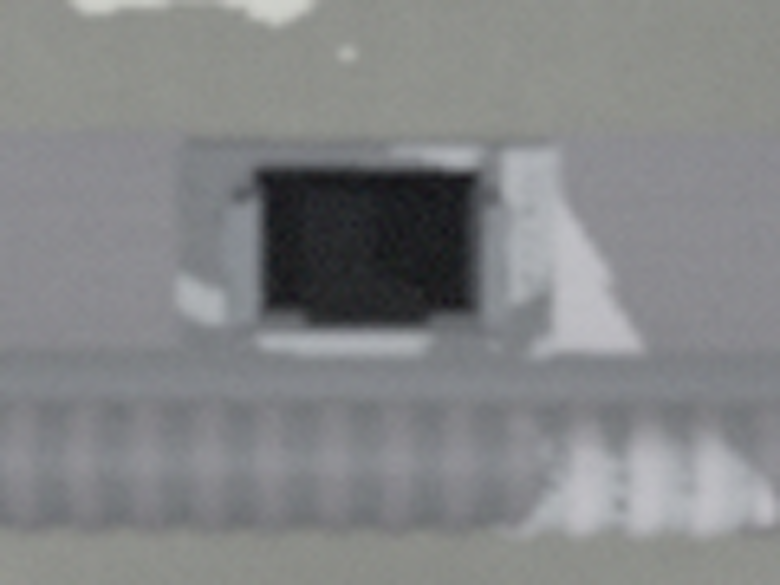

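```bash
python3 -m jog '[[[25,-1,25,0,2.8,0,0],[45,-1,60,0,2.8,0,0],[56,-1,100,0,2.8,0,0],[56,-1,140,0,2.8,0,0],[56,-1,157,0,2.8,0,0],[56,-1,157,0,2.8,0,0],[56,-1,157,0,2.8,0,0],[56,-1,157,0,2.8,0,0]]]'
python3 - <<'E'
from h import *
state(); print(arm.get_state()["qpos"])
c=cam("wrist"); np.savez("w7.npz",**c); save(c,"w7.png",(150,80,360,230),3.8)
E
```

```text
t: 8.85
position: [0.5648, -0.0139, 0.2232]
eef_rot: [3.141, 0.44, 3.005]
wrist_force: [-0.3, 1.0, 0.7]
finger_gap: 0.0856
t 8.85 p [ 0.5648 -0.0139  0.2232] rpy [3.141 0.44  3.005] F [-0.3  1.   0.7] gap 0.0856
[-0.25506704  0.04855254  1.89658201  0.07465791  0.76088981 -1.73234759]
```

View pics/w7.png

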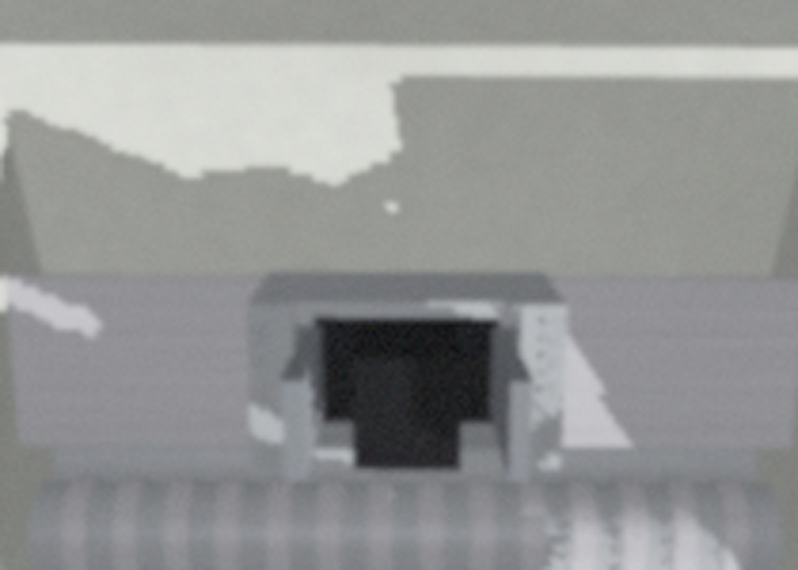

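Run:
```python
from h import *
c=dict(np.load("w7.npz"))
im=c["img"].astype(float); im=np.clip((im/255)**.5*255*1.0,0,255).astype(np.uint8)
c["img"]=im; save(c,"w7b.png",(207,150,307,215),7.9)
```

```text
(no output)
```

View pics/w7b.png

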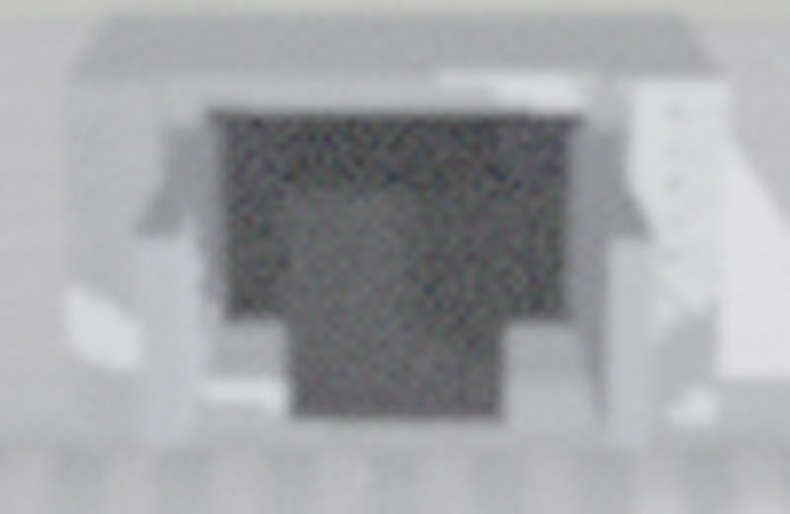

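```bash
cat > fit.py <<'E'
from h import *
from scipy.optimize import least_squares
c=dict(np.load("w7.npz"))
z2=lambda p: np.array(p,float)/7.9-.5+np.array([207,150])
#image right=+y. x=-12 front (up in image)
M=np.array([[-14,-13,80],[14,-13,80],[14,13,80],[-12,-28.5,94],[-12,28.5,94],[12,-28.5,94],[12,28.5,94]])/1000.
P=z2([(290,192),(290,418),(503,418),(138,237),(652,237),(140,440),(650,442)])
def Rc(lean,yaw):
    f=np.array([np.cos(yaw),np.sin(yaw),0]);l=np.array([-f[1],f[0],0]);t=np.radians(lean)
    z=-np.sin(t)*f+np.cos(t)*Z; return np.c_[np.cross(l,z),l,z]
def res(v,lean=25): return (proj(c,v[:3]+M@Rc(lean,v[3] if len(v)>3 else YM).T)-P).ravel()
for v0 in ([.62,-.02,.06],[.62,-.02,.06,YM]):
    r=least_squares(res,v0); v=r.x; print(v.round(4),np.degrees(v[3:]),r.fun.reshape(-1,2).round(1).tolist())
    print("grip",v[:3]+.074*Rc(25,YM)[:,2], "machine pred", BAR+.14*F)
E
python3 fit.py
```

```text
[ 0.663  -0.0257  0.0348] [] [[-0.7, -0.3], [-0.3, 0.1], [0.3, 0.1], [0.1, -0.0], [0.2, -0.0], [0.7, 0.2], [-0.3, -0.0]]
grip [ 0.63198635 -0.02141668  0.10190882] machine pred [ 0.6387047  -0.02300018  0.128     ]
[ 0.663  -0.0257  0.0348 -0.1382] [-7.91884929] [[-0.7, -0.3], [-0.4, 0.1], [0.3, 0.1], [0.2, -0.1], [0.3, 0.0], [0.6, 0.2], [-0.3, 0.0]]
grip [ 0.63198009 -0.02148828  0.10190925] machine pred [ 0.6387047  -0.02300018  0.128     ]
```

```bash
cat >> fit.py <<'E'
V=np.array([.663,-.0257,.0348]); RC=Rc(25,YM); G=V+.074*RC[:,2]
def tgt(h): return V+h/1000*RC[:,2]
E
python3 - <<'E'
from fit import *
c=dict(np.load("w6.npz")); save(c,"w6o.png",(200,75,320,165),6.5,pts=proj(c,V+M@RC.T))
for h in (150,57): print(h,tgt(h),row(tgt(h),Rt(25,YM)))
E
```

```text
[ 0.663  -0.0257  0.0348] [] [[-0.7, -0.3], [-0.3, 0.1], [0.3, 0.1], [0.1, -0.0], [0.2, -0.0], [0.7, 0.2], [-0.3, -0.0]]
grip [ 0.63198635 -0.02141668  0.10190882] machine pred [ 0.6387047  -0.02300018  0.128     ]
[ 0.663  -0.0257  0.0348 -0.1382] [-7.91884929] [[-0.7, -0.3], [-0.4, 0.1], [0.3, 0.1], [0.2, -0.1], [0.3, 0.0], [0.6, 0.2], [-0.3, 0.0]]
grip [ 0.63198009 -0.02148828  0.10190925] machine pred [ 0.6387047  -0.02300018  0.128     ]
150 [ 0.60019378 -0.01709662  0.17074617] [-9.70e+00  1.60e+00  6.28e+01  5.00e-02  2.20e-01 -2.00e-02]
57 [ 0.63913364 -0.02243071  0.08645954] [-9.300e+00  1.500e+00  1.558e+02  5.000e-02  2.200e-01 -2.000e-02]
```

View pics/w6o.png

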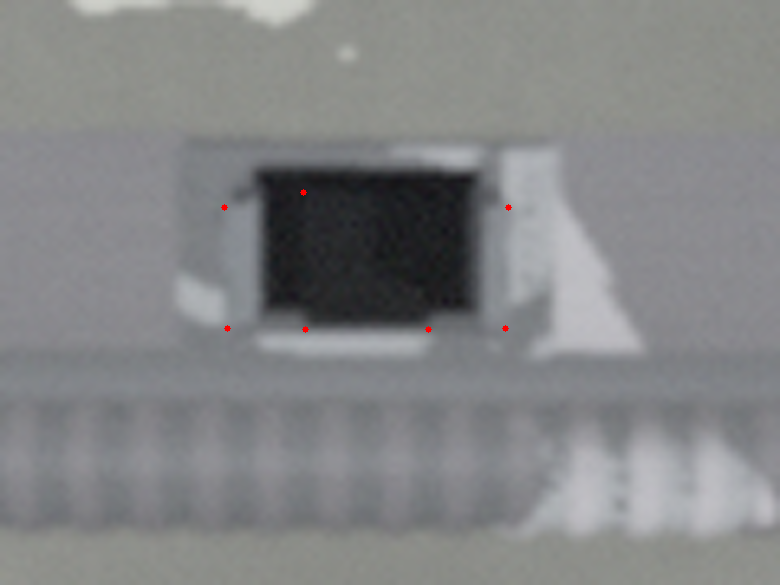

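The fitted model lands on the tabs and neck in the earlier view too, to within about half a pixel. I'll approach to just above the cassette.

```bash
python3 -m jog '[[[-9,1.5,20,0,0.2,0,0],[-9,1.5,40,0,0.2,0,0],[-9,1.5,63,0,0.2,0,0],[-9,1.5,63,0,0.2,0,0],[-9,1.5,63,0,0.2,0,0],[-9,1.5,63,0,0.2,0,0]]]'
python3 - <<'E' | tail -5
from fit import *
state()
c=cam("wrist"); save(c,"w8.png",pts=proj(c,V+M@RC.T))
c=cam("wrist"); np.savez("w8.npz",**c); save(c,"w8z.png",(200,150,310,270),5)
state()
for h in (150,57): print(h,row(tgt(h),Rt(25,YM)))
E
```

```text
t: 9.5
position: [0.5994, -0.0171, 0.1703]
eef_rot: [3.14, 0.437, 3.005]
wrist_force: [0.3, -0.2, -0.4]
finger_gap: 0.0854
grip [ 0.63198009 -0.02148828  0.10190925] machine pred [ 0.6387047  -0.02300018  0.128     ]
t 9.5 p [ 0.5994 -0.0171  0.1703] rpy [3.14  0.437 3.005] F [ 0.3 -0.2 -0.4] gap 0.0854
t 9.6 p [ 0.5993 -0.0171  0.1702] rpy [3.14  0.437 3.005] F [0.  0.8 0.7] gap 0.0855
150 [-1.    0.1  -0.2   0.05  0.01 -0.02]
57 [-1.00e+00  0.00e+00  9.28e+01  5.00e-02  1.00e-02 -2.00e-02]
```

View pics/w8.png

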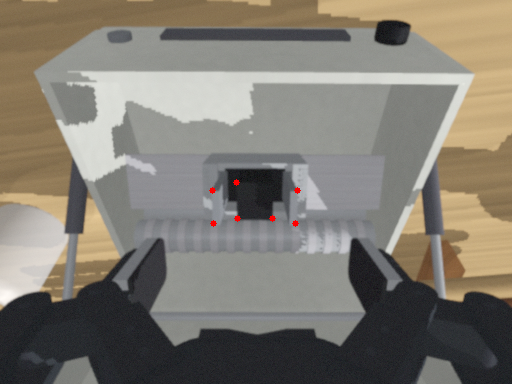

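View pics/w8z.png

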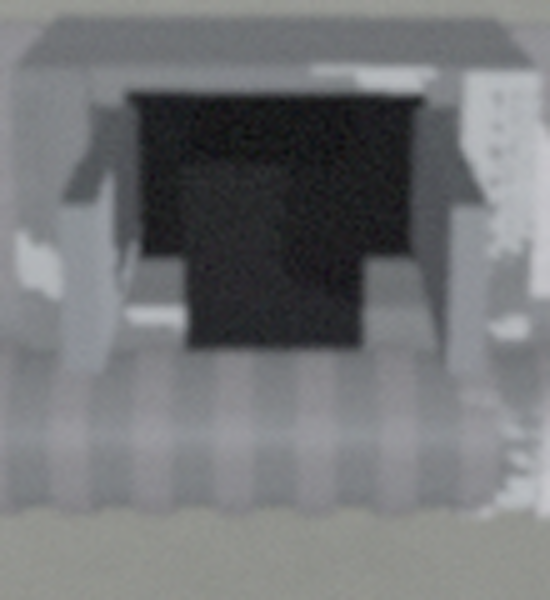

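```bash
python3 - <<'E' | tail -4
import fit; from fit import *
fit.c=dict(np.load("w8.npz"))
fit.P=np.array([(182,160),(187,348),(362,348),(63,203),(488,203),(65,370),(484,370)],float)/5-.5+np.array([200,150])
r=least_squares(fit.res,[.66,-.02,.04]); print(r.x.round(4),r.fun.reshape(-1,2).round(1).tolist())
V=r.x
print(row(V+.057*RC[:,2],Rt(25,YM)))
E
```

```text
[ 0.663  -0.0257  0.0348 -0.1382] [-7.91884929] [[-0.7, -0.3], [-0.4, 0.1], [0.3, 0.1], [0.2, -0.1], [0.3, 0.0], [0.6, 0.2], [-0.3, 0.0]]
grip [ 0.63198009 -0.02148828  0.10190925] machine pred [ 0.6387047  -0.02300018  0.128     ]
[ 0.6616 -0.0255  0.0366] [[0.2, 0.3], [-0.1, -0.3], [0.4, -0.3], [-0.6, -0.0], [0.1, -0.0], [0.4, 0.1], [-0.4, 0.1]]
[-5.00e-01  0.00e+00  9.06e+01  5.00e-02  1.00e-02 -2.00e-02]
```

The two fits agree to within 2 mm. I'll go down 91 mm along the tool axis with the gripper open.

```bash
python3 -m jog '[[[-0.5,0,20,0,0,0,0],[-0.5,0,40,0,0,0,0],[-0.5,0,55,0,0,0,0],[-0.5,0,70,0,0,0,0],[-0.5,0,80,0,0,0,0],[-0.5,0,91,0,0,0,0],[-0.5,0,91,0,0,0,0],[-0.5,0,91,0,0,0,0],[-0.5,0,91,0,0,0,0]]]'
python3 - <<'E' | tail -1
from fit import *
c=cam("wrist"); save(c,"w9.png")
print(row(tgt(57),Rt(25,YM)))
E
```

```text
t: 10.5
position: [0.6375, -0.0222, 0.0866]
eef_rot: [3.14, 0.435, 3.005]
wrist_force: [-0.6, 0.6, 0.9]
finger_gap: 0.0852
[-1.3  -0.1   1.    0.06 -0.07 -0.02]
```

View pics/w9.png

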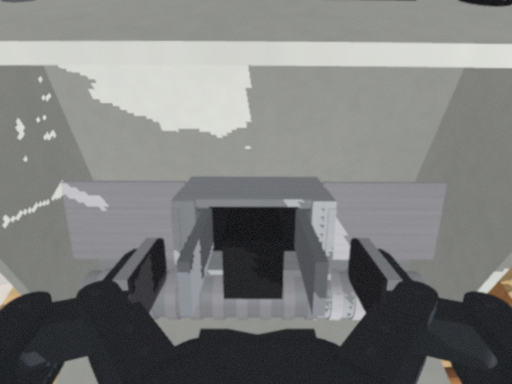

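The tabs sit centred between the pads: left tab about px 190, right tab about px 318, pads at 150 and 365. Closing now.

```bash
python3 -m jog '[[[-1,0,1,0,0,0,0.3],[-1,0,1,0,0,0,0.45],[-1,0,1,0,0,0,1],[-1,0,1,0,0,0,1],[-1,0,1,0,0,0,1],[-1,0,1,0,0,0,1],[-1,0,1,0,0,0,1],[-1,0,1,0,0,0,1],[-1,0,1,0,0,0,1],[-1,0,1,0,0,0,1]]]'
python3 - <<'E' | tail -1
from fit import *
c=cam("wrist"); save(c,"w10.png"); state()
E
```

```text
t: 11.55
position: [0.6385, -0.0234, 0.0878]
eef_rot: [-3.141, 0.436, 3.005]
wrist_force: [-13.7, -5.6, 18.0]
finger_gap: 0.0378
t 11.6 p [ 0.6385 -0.0234  0.0878] rpy [-3.141  0.436  3.005] F [-12.9  -5.   17.5] gap 0.0382
```

View pics/w10.png

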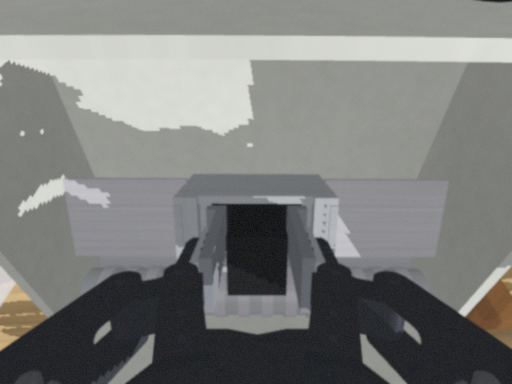

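```bash
python3 -m jog '[[[-1,0,-2,0,0,0,1],[-1,0,-4,0,0,0,1],[-1,0,-8,0,0,0,1],[-1,0,-12,0,0,0,1],[-1,0,-16,0,0,0,1],[-1,0,-16,0,0,0,1]]]'
python3 - <<'E' | tail -1
from fit import *
c=cam("wrist"); save(c,"w11.png"); state()
E
```

```text
t: 12.2
position: [0.6326, -0.0213, 0.1008]
eef_rot: [3.14, 0.434, 3.005]
wrist_force: [0.3, 0.5, -1.5]
finger_gap: 0.037
t 12.25 p [ 0.6327 -0.0214  0.1007] rpy [3.14  0.434 3.005] F [ 0.4 -0.7 -1.5] gap 0.0371
```

View pics/w11.png

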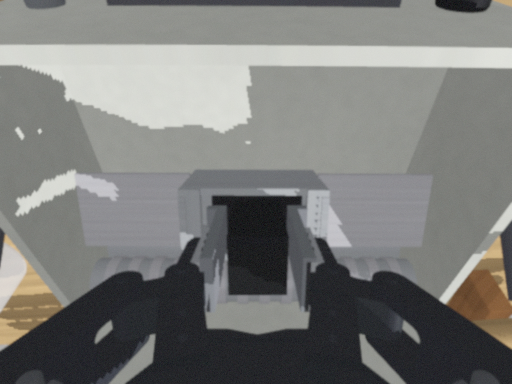

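The cassette came up with the fingers, since it keeps its place between the pads while the seat drops back. I'll draw it the rest of the way out.

```bash
python3 -m jog '[[[0,0,-8,0,0,0,1],[0,0,-18,0,0,0,1],[0,0,-30,0,0,0,1],[0,0,-42,0,0,0,1],[0,0,-54,0,0,0,1],[0,0,-68,0,0,0,1],[0,0,-84,0,0,0,1],[0,0,-100,0,0,0,1],[0,0,-112,0,0,0,1],[0,0,-120,0,0,0,1],[0,0,-120,0,0,0,1],[0,0,-120,0,0,0,1]]]'
python3 - <<'E' | tail -1
from fit import *
c=cam("wrist"); save(c,"w12.png");c=cam("scene"); save(c,"s12.png",(120,60,320,260),3); state()
E
```

```text
t: 13.45
position: [0.5827, -0.0148, 0.2092]
eef_rot: [3.14, 0.434, 3.005]
wrist_force: [0.3, -0.2, -3.0]
finger_gap: 0.0371
t 13.55 p [ 0.5825 -0.0148  0.2085] rpy [3.14  0.433 3.005] F [-0.   0.2 -2. ] gap 0.0375
```

View pics/w12.png

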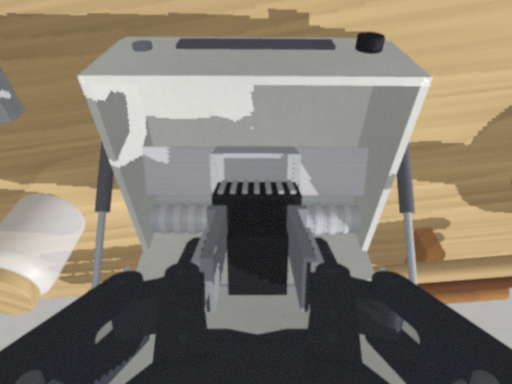

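View pics/s12.png

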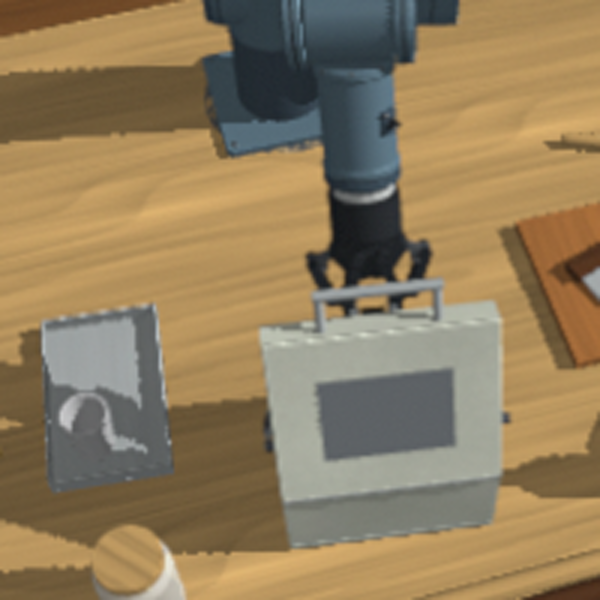

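```bash
python3 - <<'E' | tail -1
from fit import *
c=cam("wrist"); np.savez("w12.npz",**c)
c["img"]=np.clip((c["img"]/255.)**.5*255,0,255).astype(np.uint8)
save(c,"w12z.png",(195,170,320,305),4.4)
E
```

```text
grip [ 0.63198009 -0.02148828  0.10190925] machine pred [ 0.6387047  -0.02300018  0.128     ]
```

View pics/w12z.png

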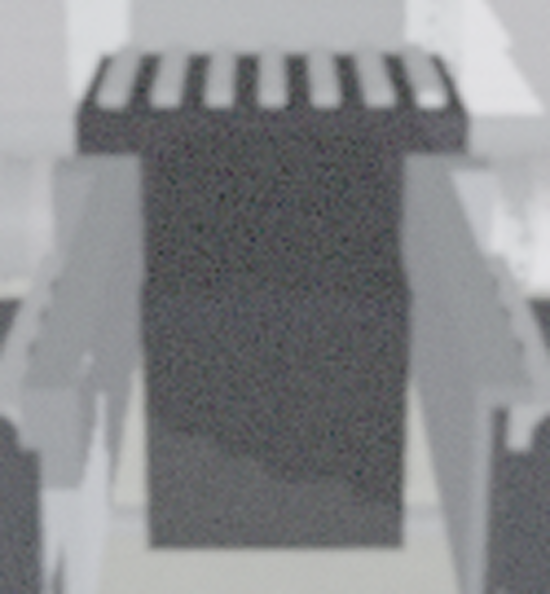

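```bash
python3 - <<'E' | tail -5
from fit import *
c=dict(np.load("w12.npz"))
P=np.array([(78,152),(468,152),(102,57),(445,57),(140,290),(410,290),(150,548),(403,548)],float)/4.4-.5+np.array([195,170])
M=np.array([[-17,-26,30],[-17,26,30],[-17,-26,0],[-17,26,0],[-14,-13,80],[-14,13,80],[14,-13,80],[14,13,80]])/1000
# nominal cassette in tool: x->-x, y->y, z->-z
c["Tw"]=np.eye(4); N=np.diag([-1.,1,-1])
def res(v,full=False): return (proj(c,v[:3]+M@(R.from_rotvec(v[3:]).as_matrix()@N).T)-P).ravel()
r=least_squares(res,[0,0,.057,0,0,0]); print((r.x[:3]*1000).round(1),np.degrees(r.x[3:]).round(1)); print(r.fun.reshape(-1,2).round(1).tolist())
r=least_squares(lambda v:res(np.r_[v,0,0,0]),[0,0,.057]); print((r.x*1000).round(1)); print(r.fun.reshape(-1,2).round(1).tolist())
E
```

```text
grip [ 0.63198009 -0.02148828  0.10190925] machine pred [ 0.6387047  -0.02300018  0.128     ]
[-4.3  1.6 58.7] [ 0.2 -1.9 -0.1]
[[0.2, -5.5], [0.1, -5.7], [0.7, 4.0], [-0.9, 3.8], [0.7, 1.5], [-0.5, 1.4], [-0.0, 0.3], [-0.3, 0.1]]
[-3.7  1.8 61.4]
[[0.9, -6.2], [-0.2, -6.2], [1.4, 2.1], [-0.9, 2.2], [1.2, 3.4], [-1.2, 3.4], [0.4, -0.2], [-1.3, -0.2]]
```

```bash
python3 - <<'E' | tail -4
from fit import *
c=dict(np.load("w12.npz"))
P=np.array([(80,112),(466,112),(102,57),(445,57),(140,290),(410,290),(150,548),(403,548)],float)/4.4-.5+np.array([195,170])
M=np.array([[-17,-26,30],[-17,26,30],[-17,-26,0],[-17,26,0],[-14,-13,80],[-14,13,80],[14,-13,80],[14,13,80]])/1000
c["Tw"]=np.eye(4); N=np.diag([-1.,1,-1])
def res(v,full=False): return (proj(c,v[:3]+M@(R.from_rotvec(v[3:]).as_matrix()@N).T)-P).ravel()
r=least_squares(res,[0,0,.057,0,0,0]); print((r.x[:3]*1000).round(1),np.degrees(r.x[3:]).round(1)); print(r.fun.reshape(-1,2).round(1).tolist())
r=least_squares(lambda v:res(np.r_[v,0,0,0]),[0,0,.057]); print((r.x*1000).round(1)); print(r.fun.reshape(-1,2).round(1).tolist())
E
```

```text
[-1.   1.6 56.7] [ 0.2 -0.6 -0.1]
[[-1.0, 0.4], [1.3, 0.2], [0.1, 0.1], [-0.3, -0.1], [0.1, 0.4], [0.1, 0.3], [-0.4, -0.5], [0.1, -0.7]]
[-0.8  1.8 57.6]
[[-0.6, 0.1], [1.4, 0.1], [0.6, -0.6], [-0.1, -0.6], [0.1, 1.0], [-0.2, 1.0], [-0.5, -0.7], [-0.4, -0.7]]
```

The cassette hangs aligned with the tool to about 0.6°, with its foot 57 mm beyond the TCP. I'll back away from the machine and bring it upright.

```bash
python3 - <<'E' | tail -4
from fit import *
A=(np.array([.47,0,.25]),Rt(0,YM)); print(row(*A))
TA=np.eye(4);TA[:3,:3]=A[1];TA[:3,3]=A[0]
print(row([.412,-.328,.25],Rt(0,np.radians(-5.1)),TA))
E
```

```text
[ 0.663  -0.0257  0.0348 -0.1382] [-7.91884929] [[-0.7, -0.3], [-0.4, 0.1], [0.3, 0.1], [0.2, -0.1], [0.3, 0.0], [0.6, 0.2], [-0.3, 0.0]]
grip [ 0.63198009 -0.02148828  0.10190925] machine pred [ 0.6387047  -0.02300018  0.128     ]
[ 8.570e+01 -5.000e-01 -8.530e+01  8.000e-02  2.478e+01 -2.000e-02]
[  12.9 -332.8    0.     0.     0.    -2.7]
```

```bash
python3 -m jog '[[[10,0,-10,0,0,0,1],[25,0,-28,0,3,0,1],[40,0,-45,0,7,0,1],[55,0,-60,0,12,0,1],[70,0,-72,0,17,0,1],[80,0,-80,0,22,0,1],[86,0,-85,0,24.8,0,1],[86,0,-85,0,24.8,0,1],[86,0,-85,0,24.8,0,1],[86,0,-85,0,24.8,0,1]]]'
python3 - <<'E' | tail -2
from fit import *
state();print(row([.412,-.328,.25],Rt(0,np.radians(-5.1))))
E
```

```text
t: 14.6
position: [0.4698, 0.0007, 0.2501]
eef_rot: [3.14, 0.002, 3.006]
wrist_force: [-0.3, 0.2, -1.6]
finger_gap: 0.0374
t 14.6 p [0.4698 0.0007 0.2501] rpy [3.140e+00 2.000e-03 3.006e+00] F [-0.3  0.2 -1.6] gap 0.0374
[ 1.270e+01 -3.335e+02 -3.000e-01  8.000e-02  1.100e-01 -2.700e+00]
```

```bash
python3 -m jog '[[[1,-15,0,0,0,0,1],[3,-40,0,0,0,-0.5,1],[5,-70,0,0,0,-1,1],[6,-105,0,0,0,-1.5,1],[8,-140,0,0,0,-2,1],[9,-175,0,0,0,-2.7,1],[10,-210,0,0,0,-2.7,1],[11,-245,0,0,0,-2.7,1],[12,-275,0,0,0,-2.7,1],[13,-300,0,0,0,-2.7,1],[13,-320,0,0,0,-2.7,1],[13,-330,0,0,0.1,-2.7,1],[13,-333,0,0,0.1,-2.7,1],[13,-333,0,0,0.1,-2.7,1],[13,-333,0,0,0.1,-2.7,1],[13,-333,0,0,0.1,-2.7,1]]]'
python3 - <<'E' | tail -3
from fit import *
state();
t=np.array([.457,-.332,.003]);f=np.array([.996,-.089,0]);l=np.array([.089,.996,0])
pts=[t+a*.117*f+b*.072*l for a in(-1,1) for b in (-1,1)]+[np.array([.412,-.328,.003])]
c=cam("wrist"); save(c,"w13.png",pts=proj(c,pts)); c=cam("top"); save(c,"t13.png",(190,100,410,290),3.6)
T=toolT();print(row([.412,-.328,.060],Rt(0,np.radians(-5.1))))
E
```

```text
t: 16.2
position: [0.4123, -0.3266, 0.25]
eef_rot: [3.14, -0.0, 3.054]
wrist_force: [-0.0, 0.1, -1.5]
finger_gap: 0.0373
grip [ 0.63198009 -0.02148828  0.10190925] machine pred [ 0.6387047  -0.02300018  0.128     ]
t 16.2 p [ 0.4123 -0.3266  0.25  ] rpy [ 3.14  -0.     3.054] F [-0.   0.1 -1.5] gap 0.0373
[ 1.000e-01 -1.400e+00  1.901e+02  7.000e-02 -2.000e-02  6.000e-02]
```

View pics/w13.png

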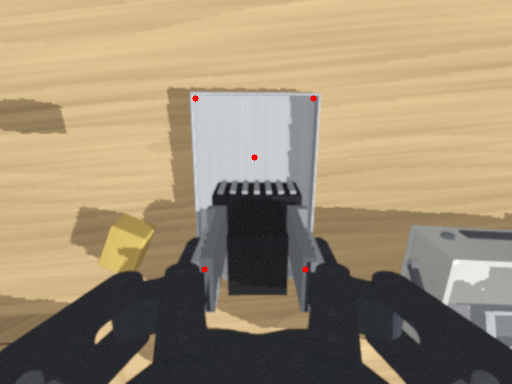

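View pics/t13.png

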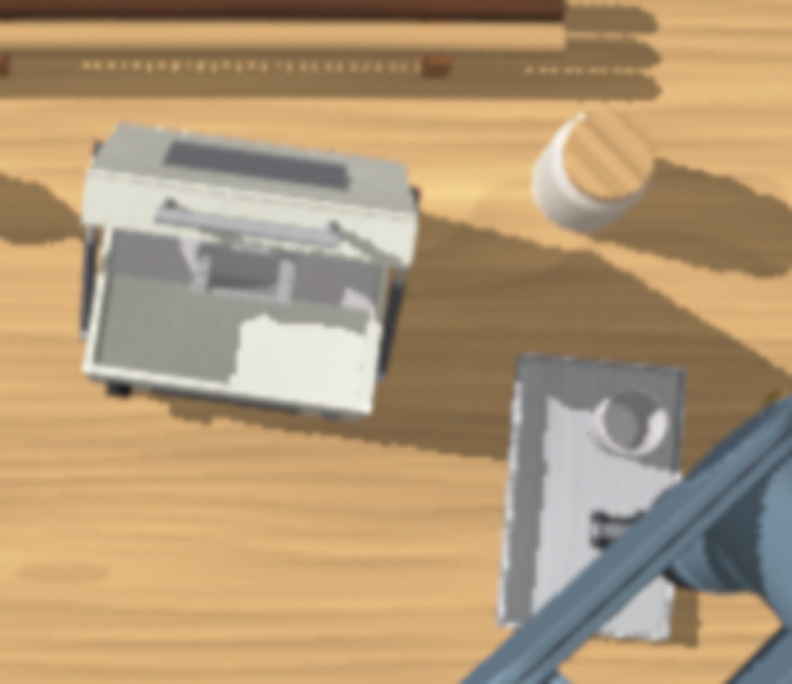

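The projected tray corners match the image and the hood is still open. Lowering now, and slowly near the floor.

```bash
python3 -m jog '[[[0,-1.4,20,0,0,0,1],[0,-1.4,50,0,0,0,1],[0,-1.4,80,0,0,0,1],[0,-1.4,110,0,0,0,1],[0,-1.4,140,0,0,0,1],[0,-1.4,160,0,0,0,1],[0,-1.4,172,0,0,0,1],[0,-1.4,180,0,0,0,1],[0,-1.4,183,0,0,0,1],[0,-1.4,183,0,0,0,1],[0,-1.4,183,0,0,0,1]]]'
python3 - <<'E' | tail -3
from fit import *
state();
t=np.array([.412,-.328,.003]);
c=cam("scene"); save(c,"s14.png",(110,130,230,240),5)
c=cam("wrist"); save(c,"w14.png")
print(row([.412,-.328,.060],Rt(0,np.radians(-5.1))))
E
```

```text
t: 17.4
position: [0.4124, -0.3293, 0.0679]
eef_rot: [-3.142, 0.001, 3.053]
wrist_force: [-0.4, 0.1, -2.6]
finger_gap: 0.0372
grip [ 0.63198009 -0.02148828  0.10190925] machine pred [ 0.6387047  -0.02300018  0.128     ]
t 17.4 p [ 0.4124 -0.3293  0.0679] rpy [-3.142e+00  1.000e-03  3.053e+00] F [-0.4  0.1 -2.6] gap 0.0372
[ 0.4   1.3   7.8  -0.01  0.04  0.  ]
```

View pics/s14.png

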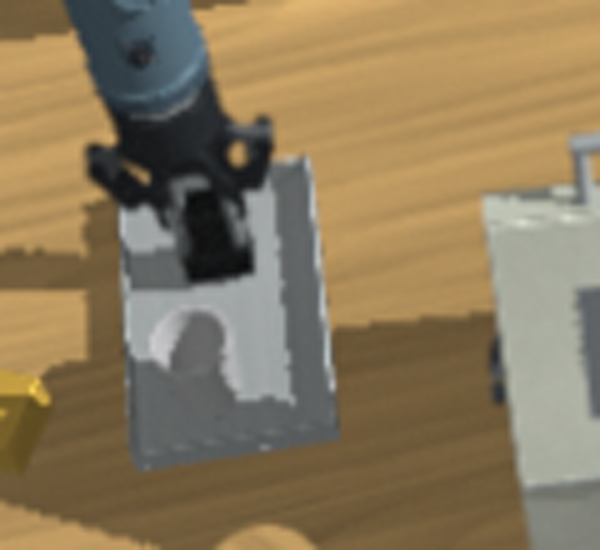

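View pics/w14.png

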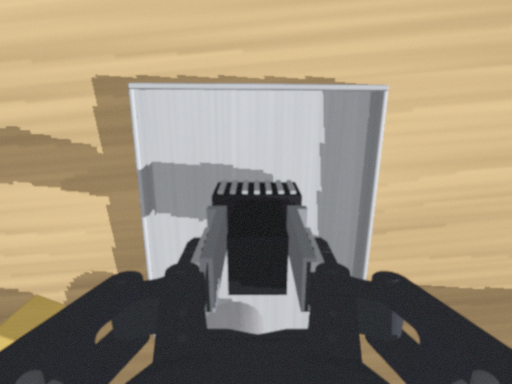

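Still about 8 mm above the floor by my estimate. I'll step down and watch the force.

```bash
python3 -m jog '[[[0,0,2,0,0,0,1],[0,0,4,0,0,0,1],[0,0,6,0,0,0,1],[0,0,6,0,0,0,1],[0,0,6,0,0,0,1]]]'; python3 -m jog '[[[0,0,1,0,0,0,1],[0,0,1,0,0,0,1],[0,0,1,0,0,0,1]]]';python3 -m jog '[[[0,0,1,0,0,0,1],[0,0,1,0,0,0,1],[0,0,1,0,0,0,1]]]'
```

```text
t: 18.0
position: [0.4118, -0.3287, 0.0608]
eef_rot: [3.14, -0.001, 3.053]
wrist_force: [-0.7, -0.1, -2.0]
finger_gap: 0.0374
t: 18.3
position: [0.4118, -0.3288, 0.0599]
eef_rot: [3.14, -0.001, 3.053]
wrist_force: [0.7, 0.3, -2.8]
finger_gap: 0.0372
t: 18.6
position: [0.4118, -0.3287, 0.0589]
eef_rot: [3.14, -0.001, 3.053]
wrist_force: [-0.4, 0.6, -1.2]
finger_gap: 0.0373
```

```bash
python3 -m jog '[[[0,0,1,0,0,0,1],[0,0,1,0,0,0,1],[0,0,1,0,0,0,1]]]'; python3 -m jog '[[[0,0,1,0,0,0,1],[0,0,1,0,0,0,1],[0,0,1,0,0,0,1]]]'
```

```text
t: 18.9
position: [0.412, -0.329, 0.0585]
eef_rot: [3.141, -0.0, 3.053]
wrist_force: [-1.7, 1.3, 5.1]
finger_gap: 0.0374
t: 19.2
position: [0.4121, -0.3291, 0.0584]
eef_rot: [3.141, 0.0, 3.053]
wrist_force: [-3.2, 1.9, 13.2]
finger_gap: 0.0371
```

The foot is on the floor, with 13 N of contact. Opening gradually.

```bash
python3 -m jog '[[[0,0,0,0,0,0,0.5],[0,0,0.5,0,0,0,0.45],[0,0,1,0,0,0,0.4],[0,0,1,0,0,0,0.35],[0,0,1,0,0,0,0.3],[0,0,1,0,0,0,0.2],[0,0,1,0,0,0,0.1],[0,0,1,0,0,0,0],[0,0,1,0,0,0,0],[0,0,1,0,0,0,0],[0,0,1,0,0,0,0]]]'
python3 - <<'E' | tail -1
from fit import *
c=cam("wrist"); save(c,"w15.png"); state()
E
```

```text
t: 20.3
position: [0.4119, -0.3288, 0.056]
eef_rot: [3.14, -0.0, 3.053]
wrist_force: [-0.2, -0.2, -0.1]
finger_gap: 0.0852
t 20.35 p [ 0.4118 -0.3288  0.0559] rpy [ 3.14  -0.     3.053] F [0.2 0.4 0.1] gap 0.0852
```

View pics/w15.png

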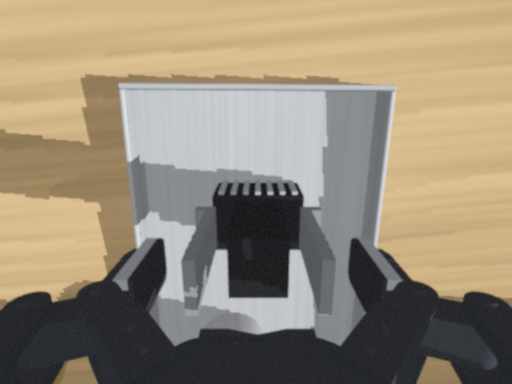

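The jaws are clear of both tabs and the cassette is standing. Lifting straight up.

```bash
python3 -m jog '[[[0,0,-8,0,0,0,0],[0,0,-20,0,0,0,0],[0,0,-40,0,0,0,0],[0,0,-70,0,0,0,0],[0,0,-110,0,0,0,0],[0,0,-150,0,0,0,0],[20,0,-190,0,0,0,0],[60,0,-210,0,0,0,0],[100,0,-210,0,0,0,0],[120,0,-210,0,0,0,0],[120,0,-210,0,0,0,0],[120,0,-210,0,0,0,0]]]'
python3 - <<'E' | tail -1
from fit import *
c=cam("wrist"); np.savez("w16.npz",**c);save(c,"w16.png"); c=cam("scene"); save(c,"s16.png",(90,120,320,270),3.4); c=cam("top"); np.savez("t16.npz",**c); save(c,"t16.png",(190,100,410,290),3.6);state()
E
```

```text
t: 21.55
position: [0.2926, -0.3187, 0.2671]
eef_rot: [-3.141, 0.001, 3.051]
wrist_force: [-0.7, -0.4, -0.2]
finger_gap: 0.0855
t 21.7 p [ 0.2932 -0.3185  0.2661] rpy [ 3.14  -0.     3.053] F [ 0.2  0.3 -0.7] gap 0.0854
```

View pics/w16.png

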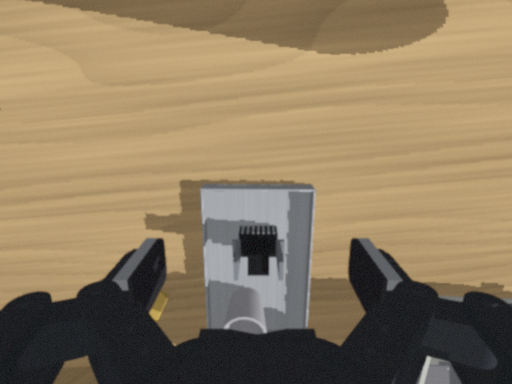

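View pics/s16.png

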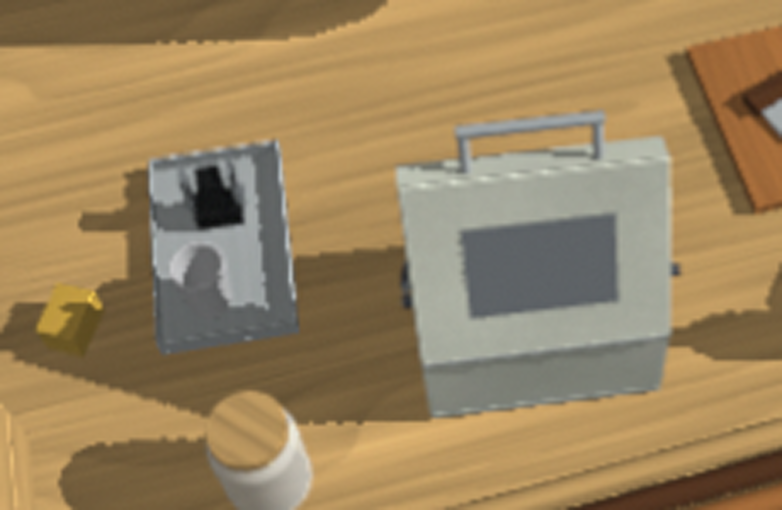

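View pics/t16.png

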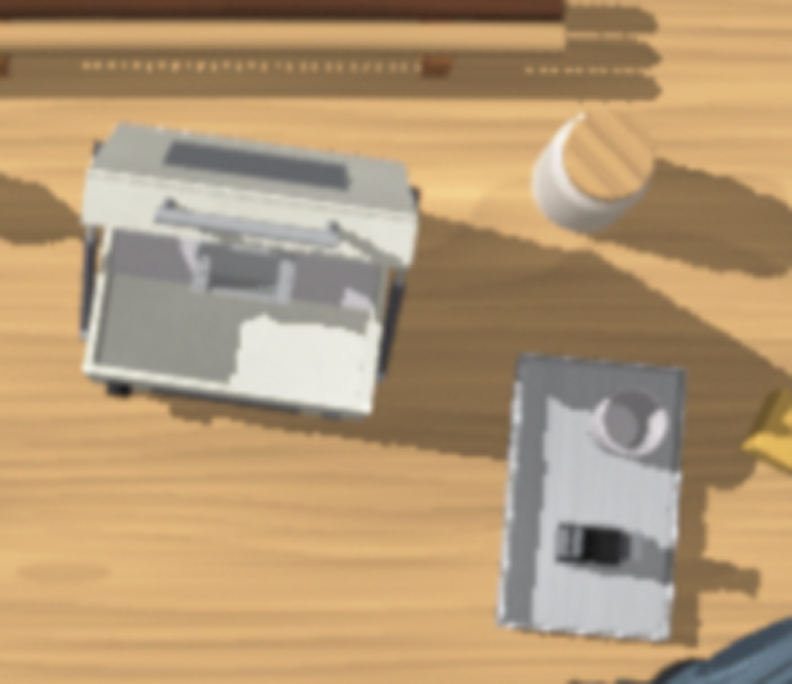

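```bash
python3 - <<'E' | tail -1
from fit import *
RU=Rc(0,np.radians(-5.1)); p0=np.array([.412,-.329,.003])
M=np.array([[-17,-26,30],[-17,26,30],[-17,-26,0],[-17,26,0],[14,-13,80],[14,13,80],[12,-28.5,94],[12,28.5,94]])/1000
c=dict(np.load("w16.npz")); save(c,"w16o.png",(215,200,305,290),7,pts=proj(c,p0+M@RU.T))
E
```

```text
grip [ 0.63198009 -0.02148828  0.10190925] machine pred [ 0.6387047  -0.02300018  0.128     ]
```

View pics/w16o.png

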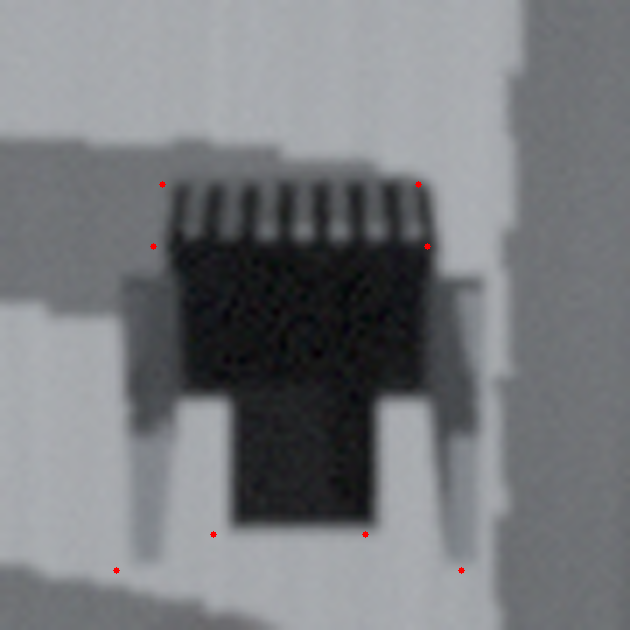

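The cassette stands upright: offset is about 2 mm sideways and the top and foot shift almost equally, so the tilt is under about 1.5°. It is well inside the tray, the hood is open and the cup is where it was. Handing in.

Run:
```python
from h import *
state(); print(arm.close_job()); state()
```

```text
t 21.7 p [ 0.2932 -0.3185  0.2661] rpy [ 3.14  -0.     3.053] F [ 0.2  0.3 -0.7] gap 0.0854
the job is handed in; nothing more can be done
None
the job is handed in; nothing more can be done
```

I finished the task and handed the job in at 21.7 s; it reports no verdict. The hood is open and the cassette is standing upright on its foot in the tray.

- **Hood:** I hooked the closed fingers under the pull bar, swung it along the arc to about 64°, and backed off. The struts held it fully open, and it was still open in the last pictures.
- **Cassette:** I pinched both tabs and drew it straight out of its seat. I set it down about 45 mm from the tray's centre on the free (-x) side, lowering until the force showed the foot on the floor. Then I opened the jaws and moved the arm clear.
- **Last checks:** The final wrist picture shows the cassette within about 2 mm of where I aimed, by eye tilted less than 1.5°. The jaws were fully open and the wrist force was about zero. The cup, jar and brass block looked unmoved. I did not zoom in on the bottle, bowl and scraper at the end, but the arm never went near them.

Three readings were off from what I expected:
- **45° tilt:** My first tool tilt for the hood put joint 5 at its limit, so I used 28° instead.
- **Gripper opening:** It read 37 mm on the pinched tabs, not the 45 mm given for fully pressed. The hold stayed firm throughout.
- **Closing force:** The wrist force rose to about 23 N while the jaws closed on the tabs and went away once I started drawing the cassette out.

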